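# Pull the bench spring tester out to its set mark

## Task

Check the spring in the bench tester: first slide the red trailing marker all the way back along its rail until it rests against the pusher arm, with the black handle still home. Then draw the black handle out against its spring, so that the pusher carries the red marker level with the green clip on the scale, and hold it there for a second or so. Finally ease the handle gently all the way home without letting it snap back, leave the red marker standing level with the green clip, and let go.

Things in the scene. Friction and masses are not known exactly. Their poses are not given: they have to be found in the camera images.
- tester: Bench spring tester, fixed: plywood board 190 x 400 x 15 mm, blue spring housing (66 x 145 mm, top 74 mm high) at its -y end. Origin: centre of the board's underside, at bench height; z up. The handle pulls out along its +y at x = -50 mm; the red marker slides along y on a rail at x = +30 mm; white scale (tick each 10 mm) at x = +72 mm. All heights given are above the bench
- drawbar (a joint): Travel of the drawbar with the black handle, 0 (home, pulled in by its spring) to 0.13 m, growing along the tester's +y. The spring pulls it home with 4 N at 0 and 0.8 N more for each 10 mm (about 12 N at 0.10 m). Let go when drawn out, it snaps home
- handle_grip (a point): Centre of the top edge of the black handle: an upright paddle 60 mm wide (tester x), 18 mm thick (tester y), 27 to 107 mm high. At (-50, 30, 107) mm in the tester's frame when home. Pinch it from above across its thickness; the steel rod on its housing side reaches 49 mm high, and the housing is 71 mm behind it
- pusher (a point): Point on the drawbar at (30, -12, 46) mm in the tester's frame when home; moves with the drawbar. The pusher arm, a steel bar 41 to 51 mm high, reaches from the rod across behind the marker (its -y side); while it touches the marker this point lies level with the marker's centre
- marker (a joint): Travel of the red trailing marker along its rail, 0 (home, touching the pusher arm when the handle is home) to 0.13 m, along the tester's +y. It stays by friction (about 1.2 N) where it is put. The pusher only pushes it outwards; it does not come back with the handle. While it is pushed, marker = drawbar
- marker_tab (a point): Centre of the top edge of the red marker's upright tab, 40 mm wide (tester x), 14 mm thick (tester y), 57 to 107 mm high, on a 36 mm long saddle. At (30, -12, 107) mm in the tester's frame when home. A thin red pointer at the same y reaches over the edge of the scale
- set_clip: Green clip fixed on the scale at x = +72 mm in the tester's frame, 55 mm high, 8 mm thick along y. Origin: under its centre, at bench height; axes as the tester's. Its y differs each time (38 to 93 mm in the tester's frame). The marker is level with it when both have the same tester y: marker = clip's y + 12 mm

How it is judged (in metres and radians):
On the way, in this order (a step that is already met when the one before it is completed fails the run):
1. the red marker is back against the pusher arm, with the handle home (value of joint each of marker, drawbar below 0.006 m), for 0.2 s.
2. the handle is drawn out and held so that the pusher has brought the red marker level with the green clip (within 6 mm) (y of marker_tab in the frame of set_clip between -0.006 and 0.006 m and y of pusher in the frame of set_clip between -0.008 and 0.008 m), for 0.6 s.
At the end, for the whole second after the job is handed in: The red marker stands within 6 mm of the green clip along the scale, the drawbar is home (within 5 mm) and at rest, and the robot has let go (y of marker_tab in the frame of set_clip between -0.006 and 0.006 m and value of joint drawbar below 0.005 m and velocity of joint drawbar between -0.02 and 0.02 m/s); the robot touches nothing.
It fails at once if the handle snaps back: it runs home faster than 0.6 m/s (velocity of joint drawbar below -0.6 m/s).
It also fails if it takes over 51 s, if anything falls off the work surface, if the arm or the gripper's body presses on something with over 40 N, if the wrist force passes 120 N, or if a joint passes its speed limit or range.

## Robot

A 6-joint arm with a two-finger parallel gripper is mounted at the origin on a cart in front of the work surface, level with it; the furniture and walls round the work are solid. World frame = base frame: x ahead of the robot, y to its left, z up, the work surface at z = 0. Lengths are in m, angles in degrees, forces in N, time in s.
With the tool pointing down it reaches from about 0.2 to 0.875 m from the base axis. Payload 3.4 kg.
Tool frame: the origin (TCP) lies on the centre line of the jaws, within the pads' length; the fingertips stand 11 mm ahead of it and the grasp point (between the pads) lies 8 mm behind it; z points along the fingers, y is the line along which they close (so a half turn about z gives the same grasp; the last joint's range is limited). The gripper opens to 94 mm and grips with 3 to 60 N. Pads are 16 mm wide; open, the fingers measure 119 mm over their backs; the gripper's body (75 mm by 177 mm) begins 78 mm behind the grasp point.
Start: joints at [-75.401, 15.808, 86.224, -0, 77.962, -6.933], TCP at [0.211, -0.535, 0.216] pointing down, gripper open.
Joint ranges: [-165.64, 165.64], [-43.16, 119.46], [12.63, 154.43], [-67.54, 247.53], [6.08, 155.33], [-154.97, 154.97]. Speed limits (degrees/s): [147.25, 147.25, 180, 180, 180, 180].

## Interface

Orientations are given as a 3x3 rotation matrix whose columns are the frame's x, y, z axes.
In Python, from station import read_state, imaging, finish_job gives the robot as it stands.
- The arm moves only by the tool step_arm, never from a script. Its argument "increments" is a list of rows, each a list of 3 entries, a list of its own where there are three numbers: the finger opening in mm, from 0 to 94, then the shift along the tool's x, y, z in mm, then the turn about the tool's z in degrees. In form: [[hand, [x, y, z], turn], ...]. A call has 1 to 8 rows; each row is the pose to reach, as a shift and turn from the pose commanded when the call began, along the tool's axes at that moment; what a row does not reach only later rows make up. A row lasts 1/12 s, in which the tool goes at most 41.7 mm and 7.16 degrees, less where a joint would pass 70% of its speed; a pose out of reach is approached as far as the arm can. A call with a gripper value outside its range is refused whole. The fingers move at their own pace and stop on an object; the grip force is fixed at half the most. Time passes only in rows, so rows that repeat a pose let the fingers close. It gives the time, the measured TCP pose, the force, the opening and the grip force at its end, in the units of the state.
- read_state(): the state, without advancing time (a new reading comes with each control period).
- imaging.read_camera(name): name is "scene" or "top"; returns (picture, depth): 420x560x3 uint8, red, green, blue; 420x560 float32, m along the optical axis (not along the pixel's ray), 0 where there is no reading.
- imaging.camera_info(name): a dict with "mtx" (3x3 intrinsics, pixels), "R" (3x3) and "t" (3): a world point X has camera coordinates R X + t. Camera axes: x right, y down, z forward; pixel columns grow to the right and rows downward; lengths in m; the calibration is good to about 2 mm. A picture is of the moment at which its call begins. camera_info takes no time and is no camera call.
- finish_job(): hands the job in; it is judged then, once.
The state is a dict: "t": time; "joint_pos": joint angles; "qd": joint speeds; "joint_efforts": joint torques, N m; "tool_pos": TCP position; "eef_rot": TCP orientation; "contact_force": force on the tool from outside, world axes, zero at the start; "moment": the same for the moment, N m; "opening": finger opening in m; "grip_force": force on a finger pad.
Only numpy, scipy, OpenCV 4.12 (cv2) and the standard library are available. Lean on these libraries where they do the work, as an engineer would, in place of code of your own. Each camera call takes 0.05 s, during which the arm holds its last target. There are 200 camera calls.

## Working session

There is one attempt and no reset: what is moved stays moved. The work goes in short steps, Python scripts to look and compute and a tool call to move; the robot and the scene stay as the last step left them, time stands still between calls to the robot, and variables do not carry over. Pictures are saved under pics/ and viewed, at most 10 in all, crops included, and the job is handed in when it is done.

Besides the shell and the picture viewer there is one more tool, called after "Call:" as name([rows], argument=value, ...), one row to a line, values as JSON. step_arm: Moves the arm, as the interface text tells. Its arguments: {"type":"object","properties":{"increments":{"type":"array","items":{"type":"array"}}},"required":["increments"]}

```bash
mkdir -p pics
python3 - <<'E'
from station import *
import cv2,numpy as np
s=read_state();print(s['t'],s['tool_pos'],s['eef_rot'],s['opening'])
for n in("scene","top"):
    p,d=imaging.read_camera(n);cv2.imwrite(f'pics/{n}0.png',p[:,:,::-1]);np.savez(f'{n}0.npz',p=p,d=d)
    print(imaging.camera_info(n))
E
```

```text
0.0 [ 0.21088763 -0.53435248  0.21562546] [[ 9.30207235e-01  3.67034444e-01 -4.64955243e-04]
 [ 3.67034687e-01 -9.30205689e-01  1.70707390e-03]
 [ 1.94050906e-04 -1.75858719e-03 -9.99998435e-01]] 0.09388684101900616
{'mtx': array([[402.41054232,   0.        , 278.76922341],
       [  0.        , 402.41054232, 212.7819106 ],
       [  0.        ,   0.        ,   1.        ]]), 'R': array([[-0.79697067, -0.60387095, -0.01332772],
       [-0.27059047,  0.3766704 , -0.88594594],
       [ 0.54001718, -0.70246657, -0.46359698]]), 't': array([0.43771561, 0.2107741 , 0.58706617])}
{'mtx': array([[446.56178298,   0.        , 281.92971565],
       [  0.        , 446.56178298, 215.12166814],
       [  0.        ,   0.        ,   1.        ]]), 'R': array([[-0.02250449, -0.99973454,  0.00494014],
       [-0.98815743,  0.02149313, -0.15193069],
       [ 0.15178418, -0.00830075, -0.9883788 ]]), 't': array([0.03842922, 0.55306094, 0.87657038])}
```

View pics/top0.png

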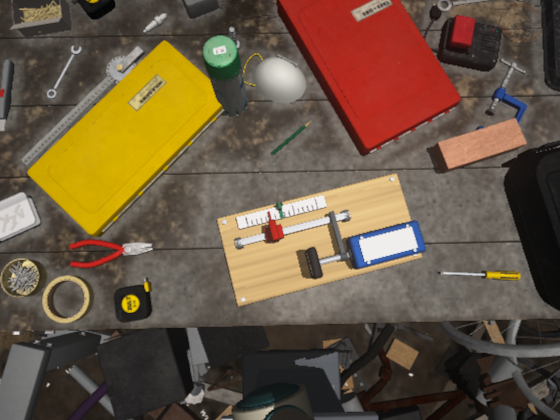

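View pics/scene0.png

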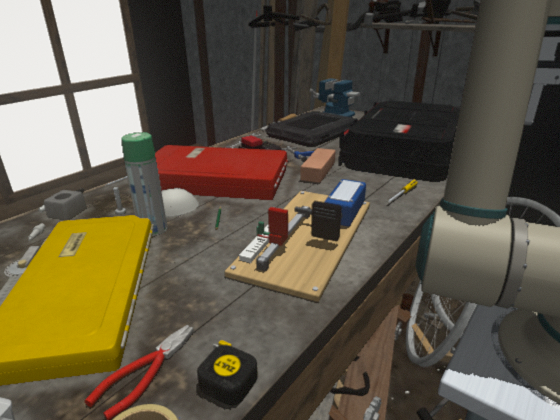

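The top view shows the board (corners ~(219,219),(399,176),(423,258),(240,305)) with the housing at right, so tester +y points image-left. The red marker is at ~(275,230), the green clip at (281,210) and the handle at (313,262).

```bash
cat > h.py <<'E'
from station import *
import cv2,numpy as np
def cloud(n,d):
    c=imaging.camera_info(n);K=c['mtx'];v,u=np.mgrid[:420,:560]
    P=np.stack([(u-K[0,2])/K[0,0]*d,(v-K[1,2])/K[1,1]*d,d],-1)
    return (P-c['t'])@c['R']
def blobs(p,P,T=None):
    h=cv2.cvtColor(p,cv2.COLOR_RGB2HSV).astype(int);H,S,V=h[...,0],h[...,1],h[...,2]
    return {'red':((H<8)|(H>172))&(S>150)&(V>70),'green':(H>45)&(H<90)&(S>80)&(V>40),'black':(V<75)}
E
python3 - <<'E'
from h import *
z=np.load('top0.npz');p,d=z['p'],z['d'];P=cloud('top',d)
h=cv2.cvtColor(p,cv2.COLOR_RGB2HSV).astype(int)
v,u=np.mgrid[:420,:560]
box=(u>205)&(u<435)&(v>165)&(v<315)
m=box&(P[...,2]>0.009)&(P[...,2]<0.022)&(d>0)
mm=box&(h[...,0]>10)&(h[...,0]<26)&(h[...,1]>70)&(h[...,2]>120)&m
pts=P[mm];print('board',mm.sum(),np.median(pts[:,2]))
r=cv2.minAreaRect((pts[:,:2]*1000).astype(np.float32));print(r)
c=np.array(r[0])/1000;b=cv2.boxPoints(r)/1000
e=[b[1]-b[0],b[2]-b[1]];l=max(e,key=np.linalg.norm);yv=l/np.linalg.norm(l);yv*=np.sign(yv[1]);xv=np.array([yv[1],-yv[0]])
print('yaw of tester x',np.degrees(np.arctan2(xv[1],xv[0])))
np.savez('tester.npz',c=c,xv=xv,yv=yv)
for n in('top','scene'):
    z=np.load(n+'0.npz');p,d=z['p'],z['d'];P=cloud(n,d)
    L=np.stack([(P[...,:2]-c)@xv,(P[...,:2]-c)@yv,P[...,2]],-1)*1000
    inb=(abs(L[...,0])<95)&(abs(L[...,1])<200)&(d>0)
    B=blobs(p,P)
    for k,zlo,zhi in(('red',98,115),('red',60,112),('red',20,52),('green',46,62),('green',20,62),('black',100,115),('blue',0,0)):
        M=inb&(L[...,2]>zlo)&(L[...,2]<zhi)&B[k] if k!='blue' else inb&(L[...,2]>66)&(L[...,2]<82)
        if M.sum()>2:
            q=L[M];print(n,k,zlo,M.sum(),'med',np.median(q,0).round(1),'lo',np.percentile(q,3,0).round(1),'hi',np.percentile(q,97,0).round(1))
E
```

```text
board 10840 0.01452756726226578
((508.0332336425781, -49.7860107421875), (190.1842041015625, 398.88531494140625), 13.26024055480957)
yaw of tester x 13.260242
top red 98 142 med [ 28.9  89.5 106.1] lo [ 11.6  83.4 103.1] hi [ 47.6  95.9 108.7]
top red 60 146 med [ 28.8  89.5 106.1] lo [ 11.6  83.2 102.5] hi [ 47.6  96.2 108.7]
top red 20 8 med [68.9 89.3 37. ] lo [61.7 88.6 34.2] hi [75.8 90.1 40.9]
top green 46 17 med [81.  64.5 54.7] lo [75.3 61.6 50.5] hi [86.3 67.7 57.5]
top green 20 43 med [75.1 64.5 35. ] lo [59.2 60.  31.1] hi [86.7 69.2 56.8]
top black 100 282 med [-49.5  30.7 105.6] lo [-75.9  22.2 101.5] hi [-23.1  39.  108.9]
top blue 0 2284 med [ -50.3 -120.1   71.8] lo [ -80.  -187.7   67.3] hi [-20.2 -54.3  75.4]
scene red 98 120 med [ 29.   94.2 105. ] lo [12.1 86.3 98.4] hi [ 46.   97.2 108.2]
scene red 60 401 med [28.7 95.1 87.4] lo [12.  88.6 62. ] hi [ 46.   97.2 107.8]
scene red 20 60 med [ 29.4 106.7  45.8] lo [ 18.  100.5  38.2] hi [ 49.1 108.1  50.9]
scene green 46 12 med [79.7 66.6 53.5] lo [76.7 63.3 47.8] hi [85.1 69.2 56.9]
scene green 20 23 med [77.3 66.8 46.3] lo [64.9 62.  30.7] hi [86.2 70.5 56.4]
scene black 100 175 med [-49.6  36.1 104.8] lo [-77.8  27.7 100.4] hi [ 28.1  96.3 108. ]
scene blue 0 1067 med [-48.1 -73.9  73.3] lo [ -79.7 -178.2   67. ] hi [40.5 95.9 80.7]
```

Everything agrees with the given sizes: clip y = 64.5, marker y = 89.5, handle y = 30.7 mm (home). Next I work out the first move.

```bash
cat >> h.py <<'E'
def to(x,y,z):
    s=read_state();T=np.load('tester.npz');R=np.array(s['eef_rot']);p=np.array(s['tool_pos'])
    w=np.r_[T['c']+T['xv']*x/1000+T['yv']*y/1000,z/1000]
    l=(p[:2]-T['c'])*1000
    yaw=lambda a:np.degrees(np.arctan2(a[1],a[0]))
    print('now tester',(l@T['xv']).round(1),(l@T['yv']).round(1),p[2]*1000,'shift',(R.T@(w-p)*1000).round(1),'turn',yaw(R[:,0])-yaw(T['xv']),'t',s['t'],'F',np.round(s['contact_force'],1),'open',s['opening'],s['grip_force'])
E
python3 -c "
from h import *
to(30,89.5,150);to(30,89.5,82)"
```

```text
now tester -400.4 -403.6 215.7088705732386 shift [ 496.8 -425.9   66.5] turn 8.273698501599629 t 0.1 F [-0.1 -0.6  0.1] open 0.09409623178737088 0.0
now tester -400.4 -403.6 215.7088705732386 shift [ 496.8 -425.8  134.5] turn 8.273698501599629 t 0.1 F [-0.1 -0.6  0.1] open 0.09409623178737088 0.0
```

Call:
step_arm([
  [60,[28,-24,0],1],
  [60,[56,-48,0],2],
  [60,[84,-72,0],4],
  [60,[112,-96,0],6],
  [60,[140,-120,0],8.3],
  [60,[168,-144,0],8.3],
  [60,[196,-168,0],8.3],
  [60,[224,-192,0],8.3],
])

```text
t: 0.77
tool_pos: [0.3492, -0.2722, 0.2162]
eef_rot: [[0.974, 0.228, -0.0], [0.228, -0.974, 0.0], [-0.0, -0.0, -1.0]]
contact_force: [0.2, -1.1, -0.1]
opening: 0.0602
grip_force: 0.0
```

```bash
python3 -c "
from h import *
to(30,89.5,150)"
```

```text
now tester -205.7 -180.0 216.2193366232054 shift [ 235.4 -269.8   66.3] turn -0.06062116041644572 t 0.7667 F [ 0.2 -1.1 -0.1] open 0.060195317381337016 0.0
```

Call:
step_arm([
  [60,[26,-30,0],0],
  [60,[52,-60,0],0],
  [60,[78,-90,0],0],
  [60,[104,-120,0],0],
  [60,[130,-150,0],0],
  [60,[156,-180,0],0],
  [60,[182,-210,0],0],
  [60,[208,-240,0],0],
])

```text
t: 1.43
tool_pos: [0.4967, 0.0092, 0.2162]
eef_rot: [[0.973, 0.229, -0.0], [0.229, -0.973, -0.0], [-0.0, 0.0, -1.0]]
contact_force: [-0.2, -0.8, 0.4]
opening: 0.0596
grip_force: 0.0
```

Call:
step_arm([
  [60,[13,-15,30],0],
  [60,[26,-29,60],0],
  [60,[26,-29,60],0],
  [60,[26,-29,60],0],
])

```text
t: 1.77
tool_pos: [0.5137, 0.0419, 0.1548]
eef_rot: [[0.973, 0.231, -0.005], [0.231, -0.973, -0.0], [-0.005, -0.001, -1.0]]
contact_force: [-0.3, -0.7, 0.7]
opening: 0.0599
grip_force: 0.0
```

Run:
```python
from h import *
to(30,89.5,82)
p,d=imaging.read_camera('top');cv2.imwrite('pics/a.png',cv2.resize(p[150:320,200:440,::-1],None,fx=3,fy=3))
```

```text
now tester 26.5 87.9 154.780274535849 shift [ 3.8 -1.5 72.8] turn 0.09737205588496778 t 1.7667 F [-0.3 -0.7  0.7] open 0.059929303440400844 0.0
```

View pics/a.png

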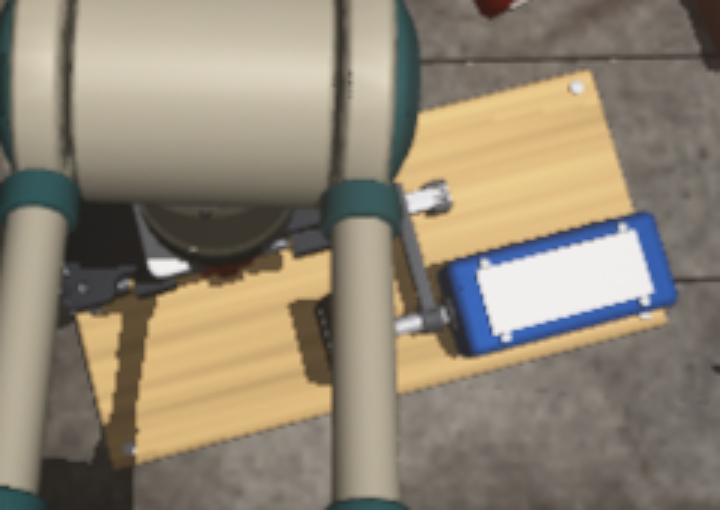

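The gripper is over the red marker, and the arm hides the marker from the top camera. Descending and pinching.

Call:
step_arm([
  [60,[4,-1.5,25],0],
  [60,[4,-1.5,50],0],
  [60,[4,-1.5,72],0],
  [60,[4,-1.5,72],0],
  [0,[4,-1.5,72],0],
  [0,[4,-1.5,72],0],
  [0,[4,-1.5,72],0],
  [0,[4,-1.5,72],0],
])

```text
t: 2.48
tool_pos: [0.52, 0.0433, 0.0863]
eef_rot: [[0.974, 0.228, 0.004], [0.228, -0.974, -0.0], [0.003, 0.001, -1.0]]
contact_force: [-0.9, 1.3, -0.1]
opening: 0.0367
grip_force: 0.0
```

```bash
python3 -c "
from h import *
to(30,-12,82)"
```

```text
now tester 33.0 87.9 86.28209664898264 shift [-2.9 99.9  4.4] turn -0.053050866100543104 t 2.4833 F [-0.9  1.3 -0.1] open 0.036657458847653736 0.0
```

Call:
step_arm([
  [0,[-2,0,3],0],
  [0,[-2,0,3],0],
  [0,[-2,0,3],0],
  [0,[-2,0,3],0],
  [0,[-2,0,3],0],
  [0,[-2,0,3],0],
  [0,[-2,0,3],0],
])

```text
t: 3.07
tool_pos: [0.5166, 0.0432, 0.0815]
eef_rot: [[0.973, 0.229, -0.0], [0.229, -0.973, -0.0], [-0.0, 0.0, -1.0]]
contact_force: [-1.0, -0.6, 1.7]
opening: 0.014
grip_force: 30.0
```

```bash
python3 -c "
from h import *
to(30,-12,82)"
```

```text
now tester 29.7 88.6 81.54000028912246 shift [  0.3 100.6  -0.4] turn -0.017581834594693646 t 3.0667 F [-1.  -0.6  1.7] open 0.014019044698277456 30.000275373458862
```

Call:
step_arm([
  [0,[0,10,0],0],
  [0,[0,25,0],0],
  [0,[0,40,0],0],
  [0,[0,55,0],0],
  [0,[0,70,0],0],
  [0,[0,82,0],0],
  [0,[0,92,0],0],
  [0,[0,96,0],0],
])

```text
t: 3.73
tool_pos: [0.5391, -0.0517, 0.0815]
eef_rot: [[0.974, 0.228, 0.0], [0.228, -0.974, -0.0], [-0.0, 0.0, -1.0]]
contact_force: [-0.9, 1.4, 3.3]
opening: 0.0138
grip_force: 30.0
```

Call:
step_arm([
  [0,[0,1,0],0],
  [0,[0,2,0],0],
  [0,[0,3,0],0],
  [0,[0,3,0],0],
  [0,[0,3,0],0],
])

```text
t: 4.15
tool_pos: [0.5393, -0.0528, 0.0815]
eef_rot: [[0.973, 0.23, 0.0], [0.23, -0.973, -0.0], [-0.0, 0.0, -1.0]]
contact_force: [-1.1, -0.4, 2.8]
opening: 0.0138
grip_force: 30.0
```

```bash
python3 -c "
from h import *
to(30,-12,82)"
```

```text
now tester 29.8 -10.1 81.51614849563683 shift [ 0.2  1.9 -0.5] turn 0.008696251527416266 t 4.15 F [-1.1 -0.4  2.8] open 0.01375599848759049 30.00065267086029
```

Call:
step_arm([
  [0,[0,1,0],0],
  [0,[0,2,0],0],
  [0,[0,2,0],0],
  [0,[0,2,0],0],
])

```text
t: 4.48
tool_pos: [0.5398, -0.055, 0.0815]
eef_rot: [[0.973, 0.229, -0.0], [0.229, -0.973, 0.0], [-0.0, -0.0, -1.0]]
contact_force: [-1.5, 0.2, 5.0]
opening: 0.0136
grip_force: 30.0
```

Call:
step_arm([
  [0,[0,1,0],0],
  [0,[0,1.5,0],0],
  [0,[0,1.5,0],0],
  [0,[0,1.5,0],0],
])

```text
t: 4.82
tool_pos: [0.5401, -0.056, 0.0815]
eef_rot: [[0.974, 0.229, -0.0], [0.229, -0.974, 0.001], [-0.0, -0.001, -1.0]]
contact_force: [-1.8, 3.3, 4.4]
opening: 0.0141
grip_force: 30.0
```

```bash
python3 -c "
from h import *
to(30,-12,82)"
```

```text
now tester 29.7 -13.4 81.51312374878135 shift [ 0.3 -1.4 -0.5] turn -0.04437334416914496 t 4.8167 F [-1.8  3.3  4.4] open 0.01408321823106066 30.000905692577362
```

Call:
step_arm([
  [60,[0,0,0],0],
  [60,[0,0,0],0],
  [60,[0,0,0],0],
  [60,[0,0,0],0],
  [60,[0,0,-20],0],
  [60,[0,0,-45],0],
  [60,[0,0,-75],0],
  [60,[0,0,-75],0],
])

```text
t: 5.48
tool_pos: [0.544, -0.0576, 0.1616]
eef_rot: [[0.973, 0.229, 0.01], [0.229, -0.973, -0.003], [0.009, 0.005, -1.0]]
contact_force: [1.7, -0.4, 0.1]
opening: 0.0597
grip_force: 0.0
```

Call:
step_arm([
  [60,[-30,-15,0],0],
  [60,[-60,-30,0],0],
  [60,[-80,-44,0],0],
  [60,[-80,-44,0],0],
  [60,[-80,-44,0],0],
])

```text
t: 5.9
tool_pos: [0.4515, -0.0319, 0.1564]
eef_rot: [[0.973, 0.229, 0.001], [0.229, -0.973, -0.001], [0.001, 0.001, -1.0]]
contact_force: [1.3, -0.7, 0.3]
opening: 0.0599
grip_force: 0.0
```

```bash
cat > m.py <<'E'
from h import *
import sys
T=np.load('tester.npz')
for n in('top','scene'):
    p,d=imaging.read_camera(n);cv2.imwrite(f'pics/{sys.argv[1]}_{n}.png',p[:,:,::-1]);P=cloud(n,d)
    L=np.stack([(P[...,:2]-T['c'])@T['xv'],(P[...,:2]-T['c'])@T['yv'],P[...,2]],-1)*1000
    inb=(abs(L[...,0])<95)&(abs(L[...,1])<200)&(d>0);B=blobs(p,P)
    for k,a,b in(('red',98,115),('red',60,98),('red',20,45),('green',46,62),('black',100,112)):
        M=inb&(L[...,2]>a)&(L[...,2]<b)&B[k]
        if M.sum()>2:q=L[M];print(n,k,a,M.sum(),np.median(q,0).round(1),'ylohi',np.percentile(q[:,1],[3,97]).round(1))
to(-50,30,82)
E
python3 m.py b
```

```text
top green 46 17 [81.2 65.  54.3] ylohi [62.2 68.2]
scene red 98 88 [ 27.9  -7.2 105.4] ylohi [-14.4  -4.4]
scene red 60 222 [29.4 -6.2 79.6] ylohi [-9.2 -3.9]
scene red 20 14 [28.5  4.8 43. ] ylohi [-6.8  6.3]
scene green 46 15 [78.6 67.4 53.5] ylohi [63.2 69.8]
scene black 100 184 [-49.7  35.4 105. ] ylohi [-6.5 39. ]
now tester -49.0 29.3 156.60469106513676 shift [-1.1 -0.8 74.6] turn -0.030093649137246103 t 6.0 F [ 0.3  0.  -0.3] open 0.05977241175127833 0.0
```

Scene data: the tab's front face moved 95.1 → -6.2 mm, so the marker is home. Now gripping the handle.

Call:
step_arm([
  [60,[-1,0,25],0],
  [60,[-1,0,50],0],
  [60,[-1,0,76],0],
  [60,[-1,0,76],0],
  [60,[-1,0,76],0],
  [0,[-1,0,76],0],
  [0,[-1,0,76],0],
  [0,[-1,0,76],0],
])

```text
t: 6.67
tool_pos: [0.4528, -0.0326, 0.0818]
eef_rot: [[0.973, 0.229, 0.003], [0.229, -0.973, -0.001], [0.003, 0.001, -1.0]]
contact_force: [-1.1, -0.0, 0.0]
opening: 0.0431
grip_force: 0.0
```

Call:
step_arm([
  [0,[0,0,0],0],
  [0,[0,0,0],0],
  [0,[0,0,0],0],
  [0,[0,0,0],0],
  [0,[0,0,0],0],
  [0,[0,0,0],0],
  [0,[0,0,0],0],
])

```text
t: 7.25
tool_pos: [0.4517, -0.0331, 0.0808]
eef_rot: [[0.973, 0.229, 0.001], [0.229, -0.973, -0.002], [0.001, 0.002, -1.0]]
contact_force: [-0.9, -4.0, 3.1]
opening: 0.0179
grip_force: 30.0
```

```bash
python3 -c "
from h import *
to(-50,106,80)"
```

```text
now tester -51.0 29.2 80.83536119522381 shift [  1.  -76.8   0.7] turn -0.007875917508886943 t 7.25 F [-0.9 -4.   3.1] open 0.01793905446704128 30.000749230384827
```

Call:
step_arm([
  [0,[0,-4,0],0],
  [0,[0,-12,0],0],
  [0,[0,-22,0],0],
  [0,[0,-34,0],0],
  [0,[0,-46,0],0],
  [0,[0,-56,0],0],
  [0,[0,-64,0],0],
  [0,[0,-69,0],0],
])

```text
t: 7.92
tool_pos: [0.436, 0.0333, 0.0808]
eef_rot: [[0.973, 0.231, 0.001], [0.231, -0.973, -0.004], [0.0, 0.005, -1.0]]
contact_force: [1.0, -11.4, 2.3]
opening: 0.018
grip_force: 30.0
```

Call:
step_arm([
  [0,[0,-2,0],0],
  [0,[0,-4,0],0],
  [0,[0,-4,0],0],
])

```text
t: 8.17
tool_pos: [0.4352, 0.037, 0.0808]
eef_rot: [[0.973, 0.231, 0.001], [0.231, -0.973, -0.004], [0.0, 0.004, -1.0]]
contact_force: [0.6, -10.9, 2.6]
opening: 0.0182
grip_force: 30.0
```

```bash
python3 m.py c
```

```text
top red 98 100 [ 34.5  60.  106. ] ylohi [54.2 66.3]
top red 20 11 [66.3 60.4 36.4] ylohi [58.9 61.5]
top green 46 16 [80.8 65.2 54.8] ylohi [62.3 68.2]
top black 100 4 [ 28.5  67.6 103.6] ylohi [67.2 67.6]
scene red 98 52 [ 38.3  65.5 102.7] ylohi [58.8 67.5]
scene red 60 232 [29.8 66.1 80.4] ylohi [63.9 68.5]
scene red 20 14 [26.8 77.  42. ] ylohi [74.8 78.2]
scene green 46 13 [78.4 66.7 53.9] ylohi [63.6 69.3]
scene black 100 169 [-59.9 105.3 105.6] ylohi [ 66.2 111.7]
now tester -51.0 101.2 80.81578514993622 shift [ 0.9 71.2 -0.9] turn 0.05059533378349457 t 8.2667 F [ 2.3 -9.6  3.4] open 0.01750028687665347 30.010419487953186
```

View pics/c_scene.png

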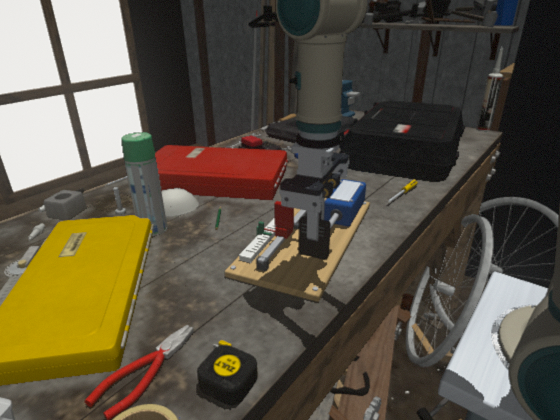

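The scene view shows the handle in the gripper and the marker near the clip. Marker y is 60.2 and clip y is 64.9, so it needs about 4.5 mm more.

Call:
step_arm([
  [0,[0,-1.5,0],0],
  [0,[0,-3,0],0],
  [0,[0,-4.5,0],0],
  [0,[0,-4.5,0],0],
  [0,[0,-4.5,0],0],
  [0,[0,-4.5,0],0],
  [0,[0,-4.5,0],0],
  [0,[0,-4.5,0],0],
])

```text
t: 8.93
tool_pos: [0.4342, 0.041, 0.0808]
eef_rot: [[0.973, 0.23, 0.001], [0.23, -0.973, -0.004], [0.0, 0.004, -1.0]]
contact_force: [0.3, -10.7, 3.3]
opening: 0.0182
grip_force: 30.0
```

```bash
python3 m.py d
```

```text
top red 98 103 [ 34.1  64.4 106.2] ylohi [58.2 70.4]
top red 20 11 [67.4 64.4 36.7] ylohi [62.7 65.6]
top green 46 17 [81.2 65.1 53.6] ylohi [62.3 68.2]
top black 100 5 [ 32.6  71.4 103. ] ylohi [71.1 71.8]
scene red 98 50 [ 38.9  70.1 103.6] ylohi [63.2 72.1]
scene red 60 238 [30.7 70.3 78.6] ylohi [68.  72.5]
scene red 20 18 [30.6 81.3 42.9] ylohi [72.  82.4]
scene green 46 18 [79.8 67.1 52.6] ylohi [63.8 71.8]
scene black 100 170 [-60.4 109.4 105.7] ylohi [ 70.3 116.5]
now tester -51.0 105.3 80.81229708197694 shift [ 0.9 75.3 -0.9] turn 0.05425618897211848 t 9.0333 F [  1.1 -11.2   2.9] open 0.01768262876946569 30.014596581459045
```

Marker is at 64.4 and the clip at 64.5–65.1, so they are level. Holding, then easing home over about 3 s.

Call:
step_arm([
  [0,[0,0,0],0],
  [0,[0,0,0],0],
  [0,[0,0,0],0],
  [0,[0,0,0],0],
  [0,[0,0,0],0],
  [0,[0,0,0],0],
  [0,[0,0,0],0],
  [0,[0,0,0],0],
])

```text
t: 9.7
tool_pos: [0.4343, 0.0409, 0.0808]
eef_rot: [[0.973, 0.23, 0.001], [0.23, -0.973, -0.004], [0.0, 0.004, -1.0]]
contact_force: [-0.0, -12.1, 3.5]
opening: 0.018
grip_force: 30.0
```

Call:
step_arm([
  [0,[0,1,0],0],
  [0,[0,3,0],0],
  [0,[0,6,0],0],
  [0,[0,10,0],0],
  [0,[0,14,0],0],
  [0,[0,18,0],0],
  [0,[0,22,0],0],
  [0,[0,26,0],0],
])

```text
t: 10.37
tool_pos: [0.4401, 0.0163, 0.0808]
eef_rot: [[0.973, 0.23, 0.001], [0.23, -0.973, -0.003], [0.0, 0.003, -1.0]]
contact_force: [-0.5, -7.0, 3.2]
opening: 0.0176
grip_force: 30.0
```

Call:
step_arm([
  [0,[0,4,0],0],
  [0,[0,8,0],0],
  [0,[0,12,0],0],
  [0,[0,16,0],0],
  [0,[0,20,0],0],
  [0,[0,24,0],0],
  [0,[0,28,0],0],
  [0,[0,32,0],0],
])

```text
t: 11.03
tool_pos: [0.4473, -0.0143, 0.0808]
eef_rot: [[0.973, 0.229, 0.001], [0.229, -0.973, -0.002], [0.0, 0.002, -1.0]]
contact_force: [-0.6, -4.5, 4.1]
opening: 0.018
grip_force: 30.0
```

Call:
step_arm([
  [0,[0,3,0],0],
  [0,[0,6,0],0],
  [0,[0,9,0],0],
  [0,[0,12,0],0],
  [0,[0,14,0],0],
  [0,[0,16,0],0],
  [0,[0,16,0],0],
  [0,[0,16,0],0],
])

```text
t: 11.7
tool_pos: [0.4509, -0.0295, 0.0808]
eef_rot: [[0.973, 0.229, 0.001], [0.229, -0.973, -0.001], [0.0, 0.001, -1.0]]
contact_force: [-1.7, -4.8, 5.1]
opening: 0.0179
grip_force: 30.0
```

```bash
python3 m.py e
```

```text
top red 98 5 [ 47.6  67.6 105.1] ylohi [65.3 69.7]
top red 20 12 [68.7 64.3 37.5] ylohi [62.8 65.5]
top green 46 17 [81.8 65.  55.1] ylohi [62.2 68.2]
scene red 98 109 [ 29.3  69.1 105.5] ylohi [62.3 71.8]
scene red 60 248 [29.4 70.3 80.1] ylohi [68.1 72.5]
scene red 20 19 [25.  81.  42.4] ylohi [79.4 83.1]
scene green 46 15 [79.8 67.3 54. ] ylohi [64.2 69.2]
scene black 100 141 [-60.   40.6 105.1] ylohi [24.  71.1]
now tester -51.0 32.9 80.80621261817366 shift [ 1.   2.9 -1.2] turn -0.008380591671635074 t 11.8 F [-1.3 -5.6  4.4] open 0.01802699608398241 30.000793039798737
```

Marker stayed put. About 4 mm remain; ease in until the contact force flips sign.

Call:
step_arm([
  [0,[0,1,0],0],
  [0,[0,2,0],0],
  [0,[0,3,0],0],
  [0,[0,4,0],0],
  [0,[0,4,0],0],
  [0,[0,4,0],0],
])

```text
t: 12.3
tool_pos: [0.4517, -0.0332, 0.0808]
eef_rot: [[0.973, 0.229, 0.001], [0.229, -0.973, -0.001], [0.0, 0.001, -1.0]]
contact_force: [0.2, -4.9, 5.5]
opening: 0.0176
grip_force: 30.0
```

Call:
step_arm([
  [0,[0,0.5,0],0],
  [0,[0,1,0],0],
  [0,[0,1,0],0],
  [0,[0,1,0],0],
])

```text
t: 12.63
tool_pos: [0.4518, -0.0336, 0.0808]
eef_rot: [[0.973, 0.229, 0.001], [0.229, -0.973, 0.0], [0.001, -0.0, -1.0]]
contact_force: [-1.3, -2.2, 6.4]
opening: 0.0179
grip_force: 30.0
```

Call:
step_arm([
  [0,[0,0.5,0],0],
  [0,[0,0.5,0],0],
  [0,[0,0.5,0],0],
])

```text
t: 12.88
tool_pos: [0.4518, -0.0336, 0.0808]
eef_rot: [[0.973, 0.229, 0.0], [0.229, -0.973, 0.001], [0.001, -0.001, -1.0]]
contact_force: [-1.5, -0.9, 6.9]
opening: 0.0177
grip_force: 30.0
```

Call:
step_arm([
  [50,[0,0,0],0],
  [50,[0,0,0],0],
  [50,[0,0,0],0],
  [50,[0,0,0],0],
  [50,[0,0,-15],0],
  [50,[0,0,-45],0],
  [50,[0,0,-80],0],
  [50,[0,0,-110],0],
])

```text
t: 13.55
tool_pos: [0.4515, -0.0338, 0.1917]
eef_rot: [[0.973, 0.229, -0.001], [0.229, -0.973, 0.001], [-0.0, -0.001, -1.0]]
contact_force: [0.9, -1.0, -0.6]
opening: 0.05
grip_force: 0.0
```

Call:
step_arm([
  [50,[-25,20,0],0],
  [50,[-60,40,0],0],
  [50,[-90,60,0],0],
  [50,[-120,80,0],0],
  [50,[-150,100,0],0],
  [50,[-150,100,0],0],
])

```text
t: 14.05
tool_pos: [0.3248, -0.1692, 0.1903]
eef_rot: [[0.975, 0.222, -0.003], [0.222, -0.975, -0.002], [-0.003, 0.001, -1.0]]
contact_force: [0.5, 0.1, 0.2]
opening: 0.05
grip_force: 0.0
```

```bash
python3 m.py f
```

```text
top red 98 140 [ 29.1  64.6 106.3] ylohi [58.3 70.6]
top red 20 12 [68.3 64.3 37.2] ylohi [62.7 65.5]
top green 46 16 [81.  64.8 54.3] ylohi [62.3 67.7]
top black 100 288 [-48.8  30.9 105.9] ylohi [22.2 39.8]
scene red 98 116 [ 29.7  69.4 105.1] ylohi [61.6 72.2]
scene red 60 269 [28.5 70.4 79.4] ylohi [68.1 72.4]
scene red 20 26 [30.  81.  42.6] ylohi [79.2 83.2]
scene green 46 9 [79.2 67.  55. ] ylohi [64.5 70.2]
scene black 100 183 [-50.6  36.6 104.8] ylohi [27.7 71.3]
now tester -201.9 -72.2 190.37882842073438 shift [ 151.4 -102.9  108.5] turn -0.275189403965987 t 14.15 F [ 1.  -0.3 -0.4] open 0.04986786930661226 0.0
```

View pics/f_top.png

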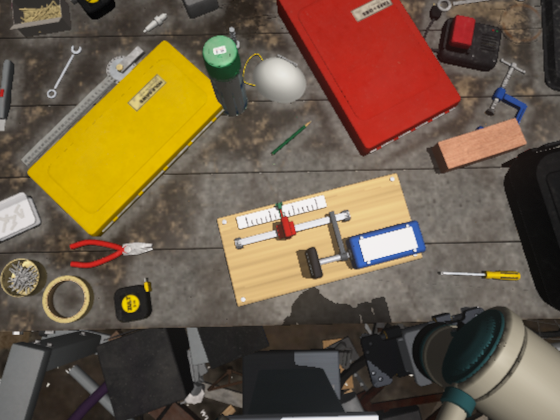

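The handle is home at (313,262), y 30.9 against 30.7 at the start. The marker at (287,228) is level with the clip, 64.6 against 64.8, and the arm is clear.

```bash
python3 -c "
from station import *
print(finish_job())"
```

```text
the job is handed in; nothing more can be done
None
```

The job is handed in at about 14 s of the 51 s allowed: the last camera check had the red marker within 1 mm of level with the green clip, the handle back home after easing it in, and the gripper clear of everything; no verdict came back.

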